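# Gather the nuts in the pouring corner of a tote and hold it tilted

### The arm

A 6-joint arm with a two-finger parallel gripper is mounted at the origin on a cart in front of the work surface, level with it; the furniture and walls round the work are solid. World frame = base frame: x ahead of the robot, y to its left, z up, the work surface at z = 0. Lengths are in m, angles in degrees, forces in N, time in s.
With the tool pointing down it reaches from about 0.325 to 0.85 m from the base axis. Payload 15.5 kg.
Tool frame: the origin (TCP) lies midway between the tips of the shut fingers; the grasp point (between the pads) lies 19 mm behind it; y points along the fingers, x is the direction in which the jaws open and shut, and the axes are right-handed (so a half turn about y gives the same grasp; the last joint's range is limited). The gripper opens to 91 mm and grips with 3 to 60 N. Pads are 32 mm wide; open, the fingers measure 118 mm over their backs; the gripper's body (76 mm by 178 mm) begins 60 mm behind the grasp point.
Start: joints at [65.403, 28.281, 77.091, -0, 74.628, -5.472], TCP at [0.205, 0.591, 0.214] pointing down, gripper open.
Joint ranges: [-166.48, 166.48], [-47.26, 123.95], [12.59, 153.08], [-70.14, 250.14], [6.76, 159.57], [-176.63, 176.63]. Speed limits (degrees/s): [108.29, 108.29, 147.25, 172.46, 172.46, 172.46].

### API

Orientations are given as a 3x3 rotation matrix whose columns are the frame's x, y, z axes.
In Python, from bench import ctrl gives the robot as it stands. The module is installed in compiled form; this text tells all that it offers. Calls block until the motion is done:
- ctrl.goto(position, orientation): joint-space move of the TCP to a pose.
- ctrl.move_l(position, vel=0.15, ori=None, contact_N=None): straight line of the TCP; ori=None keeps the orientation; vel is the mean speed in m/s. With contact_N (N) it stops when the force on the tool has changed by that much, and returns True; else False.
- ctrl.movej(angles): joint-space move.
- ctrl.command_gripper(opening): opening from 0.0 (shut) to 1.0 (fully open); the grip force is fixed at half the most; returns when the fingers have stopped.
- ctrl.sleep(seconds).
- ctrl.ik(position, orientation): joint angles nearest the present ones, or None.
- ctrl.read_camera(name): name is "scene" or "top" or "wrist"; returns the picture (420x560x3 uint8, blue, green, red); there is no depth.
- ctrl.camera_params(name): a dict with "fx", "fy", "cx", "cy" (pixels), "pose" (4x4, takes a point from camera to world coordinates); the wrist camera has in their place "T_tool_cam" (4x4, takes a point from camera to tool coordinates, whose origin is the TCP and whose axes are the tool frame's). Camera axes: x right, y up, looking along -z (the intrinsics and any distortion apply to the point x, -y, -z); pixel columns grow to the right and rows downward; lengths in m; the calibration is good to about 2 mm. The wrist camera is an equidistant fisheye: a pixel r from the principal point sees the ray r / f radians off the axis. A picture is of the moment at which its call begins: read the wrist's pose just before it. camera_params takes no time and is no camera call.
A pose or a line that the arm cannot do raises ctrl.MotionError and nothing moves.
- ctrl.sign_off(): hands the job in, once; it reports no verdict.
Readings, each from a call of its own:
- ctrl.current_t(): time.
- ctrl.current_q(): joint angles.
- ctrl.current_dq(): joint speeds.
- ctrl.current_effort(): joint torques, N m.
- ctrl.current_tool_pos(): TCP position.
- ctrl.current_eef_rot(): TCP orientation.
- ctrl.current_contact_force(): force on the tool from outside, world axes, zero at the start.
- ctrl.current_wrist_torque(): the same for the moment, N m.
- ctrl.current_grip_width(): opening from 0.0 (shut) to 1.0 (fully open).
Only numpy, scipy, OpenCV 4.12 (cv2) and the standard library are available. Lean on these libraries where they do the work, as an engineer would, in place of code of your own. Each camera call takes 0.05 s, during which the arm holds its last target.

### The job

Take the small grey plastic parts tote by its wooden carrying bar, gripping gently (about 20 N, never more than 30 N), and lift it level several centimetres clear of the tray. Then tilt it about 30 degrees with its cut-off pouring corner lowest, so that all three loose nuts slide together into that corner and none spills. Finish while holding the tote still like this in the air, tilted and not put down; leave the bottle, the tin and the tape roll where they stand.

Things in the scene. Friction and masses are not known exactly. Their poses are not given: they have to be found in the camera images.
- tote: open tote of plain grey plastic, 160 x 110 mm, walls 40 mm high and 3 mm thick, 80 mm high with the bar, 0.12 to 0.2 kg empty. Origin: centre of its underside; x along its length and the bar, z up. Its +x +y corner is cut off diagonally (24 mm off each side) with a 24 mm low wall and a small lip: the pouring corner, which looks to a side or to the robot; the others are square
- tote_grip (a point): centre of the wooden carrying bar, 68 mm above the tote's underside, axes as the tote. The bar runs along x, 160 mm between end straps (166 mm over all); 14 mm thick (along y, the width to grip), 24 mm high (56 to 80 mm), flat sides. Grip at its centre; below it all is free down to the nuts. Not slippery: 20 N of grip carries and tilts the loaded tote
- tote_corner (a point): on the tote's inner floor at the middle of the cut-off corner's wall, at x 66, y 41, z 3 mm in the tote; axes as the tote
- nut1_center (a point): centre of a bright steel thin hexagon nut, 24 mm over the flats, 28 mm over the corners, 8 mm high, 16 mm bore, 20 g, lying flat in the tote. Oiled: it begins to slide on the plastic at a slope of 6 to 9 degrees
- nut2_center (a point): centre of a bright steel thin hexagon nut, 24 mm over the flats, 28 mm over the corners, 8 mm high, 16 mm bore, 20 g, lying flat in the tote. Oiled: it begins to slide on the plastic at a slope of 6 to 9 degrees
- nut3_center (a point): centre of a bright steel thin hexagon nut, 24 mm over the flats, 28 mm over the corners, 8 mm high, 16 mm bore, 20 g, lying flat in the tote. Oiled: it begins to slide on the plastic at a slope of 6 to 9 degrees
- bottle: brown dropper bottle, 36 mm across, 60 mm high, standing beside the tote; origin at the centre of its underside. Leave alone
- tin: low round lidded tin, 62 mm across, 34 mm high; origin at the centre of its underside. Leave alone
- tape: roll of masking tape lying flat, 61 mm across, 18 mm high; origin at the centre of its underside. Leave alone

How it is judged (in metres and radians):
On the way:
1. the tote is lifted level (within 11 degrees), its floor more than 30 mm above the tray (height (world z) of tote_corner above 0.033 m and height (world z) of tote above 0.03 m and angle between tote's own z axis and vertical below 0.2 rad), for 0.2 s.
At the end, for the whole second after the job is handed in: held at rest by the fingers, tilted 17 to 46 degrees, falling 6 degrees or more along its x and its y, pouring corner over 30 mm above the tray; each nut centre within 70 mm of site tote_corner; bottle, tin and tape within 20 mm of their start, not touching the tote (distance between each of nut1_center, nut2_center, nut3_center and tote_corner below 0.07 m and angle between tote's own z axis and vertical between 0.3 and 0.8 rad and angle between tote's own x axis and vertical above 1.6708 rad and angle between tote's own y axis and vertical above 1.6708 rad and height (world z) of tote_corner above 0.03 m and contact force between the fingers and tote above 2 N and linear speed of tote below 0.03 m/s and angular speed of tote below 0.15 rad/s and contact force between tote and bottle below 0.3 N and contact force between tote and tin below 0.3 N and contact force between tote and tape below 0.3 N and distance of each of bottle, tin, tape from where it was at the start of the episode below 0.02 m); the arm keeps its last pose, push and grip.
It fails at once if the tote is gripped or pushed too hard: the forces of both fingers on it, added up, exceed 70 N (35 N a finger) (contact force between the fingers and tote above 70 N).
It fails at once if a nut leaves the tote (distance between any of nut1_center, nut2_center, nut3_center and tote above 0.13 m).
It fails at once if the bottle, tin or tape is shifted more than 20 mm or the bottle tipped (distance of any of bottle, tin, tape from where it was at the start of the episode above 0.02 m or angle between bottle's own z axis and vertical above 0.4 rad).
It also fails if it takes over 42 s, if anything falls off the work surface, if the arm or the gripper's body presses on something with over 40 N, if the wrist force passes 120 N, or if a joint passes its speed limit or range.

## Working session

There is one attempt and no reset: what is moved stays moved. The work goes in short steps, each a Python script; the robot and the scene stay as the last script left them, time stands still between calls to the robot, and variables do not carry over. Pictures are saved under pics/ and viewed, and the job is handed in when it is done.

```bash
mkdir -p pics; python3 - <<'E'
from bench import ctrl
import cv2,numpy as np
print(ctrl.current_t(),ctrl.current_grip_width(),ctrl.current_tool_pos(),ctrl.current_eef_rot())
for n in ["top","scene","wrist"]:
    im=ctrl.read_camera(n); cv2.imwrite(f"pics/{n}0.png",im)
    print(n,ctrl.camera_params(n))
E
```

```text
0.0 1.000619675084909 [0.20460861 0.59015387 0.21337349] [[ 3.27699975e-01 -5.32998092e-04 -9.44781690e-01]
 [ 9.44781128e-01 -1.04377650e-03  3.27700369e-01]
 [-1.16080460e-03 -9.99999313e-01  1.61521006e-04]]
top {'fx': 443.7346477051971, 'fy': 443.7346477051971, 'cx': 285.66144034342835, 'cy': 212.64606167000187, 'pose': array([[ 0.01338073,  0.98809568, -0.15325756,  0.37464618],
       [-0.99987501,  0.01451301,  0.00627172,  0.03709218],
       [ 0.00842129,  0.15315448,  0.98816638,  0.91309664],
       [ 0.        ,  0.        ,  0.        ,  1.        ]])}
scene {'fx': 429.98464553823965, 'fy': 429.98464553823965, 'cx': 280.7970716554563, 'cy': 207.82779153965964, 'pose': array([[ 0.44051511,  0.66310746, -0.60517347, -0.00310342],
       [-0.89753377,  0.31067474, -0.31291268, -0.25058166],
       [-0.01948262,  0.68100639,  0.73201825,  0.71342795],
       [ 0.        ,  0.        ,  0.        ,  1.        ]])}
wrist {'fx': 325.19226210127806, 'fy': 325.19226210127806, 'cx': 278.3631673777959, 'cy': 211.04899294665324, 'T_tool_cam': array([[ 9.99998656e-01,  7.37265884e-04,  1.46470117e-03,
         1.44294591e-03],
       [ 1.25179119e-03,  2.33747775e-01, -9.72296462e-01,
        -1.70612894e-01],
       [-1.05921165e-03,  9.72296989e-01,  2.33746538e-01,
         6.61116732e-02],
       [ 0.00000000e+00,  0.00000000e+00,  0.00000000e+00,
         1.00000000e+00]])}
```

View pics/top0.png

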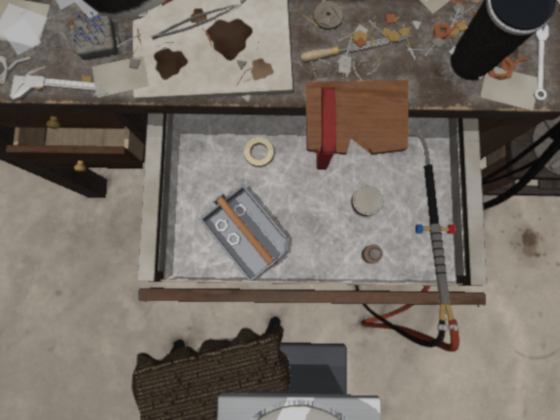

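View pics/scene0.png

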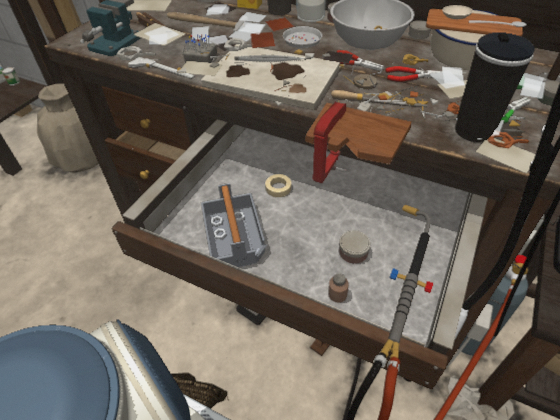

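View pics/wrist0.png

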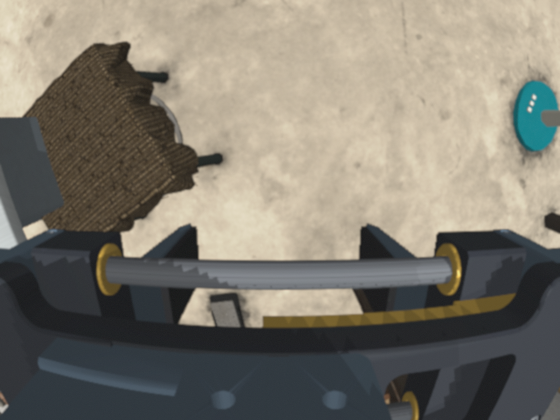

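```bash
python3 - <<'E'
import cv2
a=cv2.imread("pics/top0.png")[170:295,185:310]; b=cv2.imread("pics/scene0.png")[170:280,190:290]
cv2.imwrite("pics/topz.png",cv2.resize(a,(600,600),interpolation=cv2.INTER_CUBIC))
cv2.imwrite("pics/scenez.png",cv2.resize(b,None,fx=5.4,fy=5.4,interpolation=cv2.INTER_CUBIC))
E
```

```text
(no output)
```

View pics/topz.png

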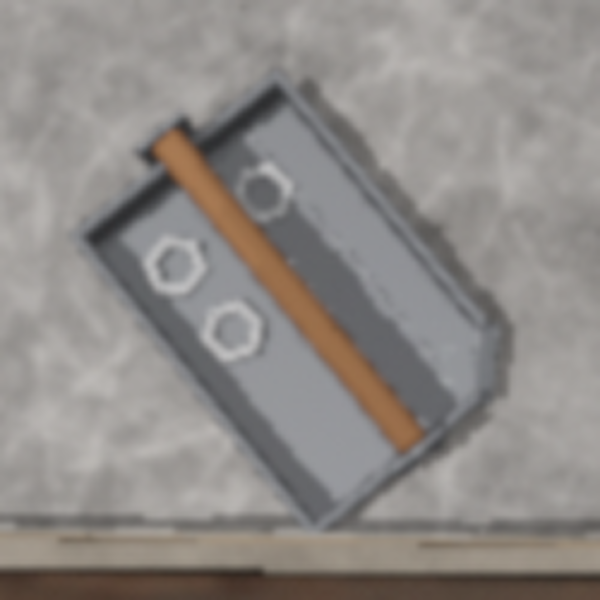

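View pics/scenez.png

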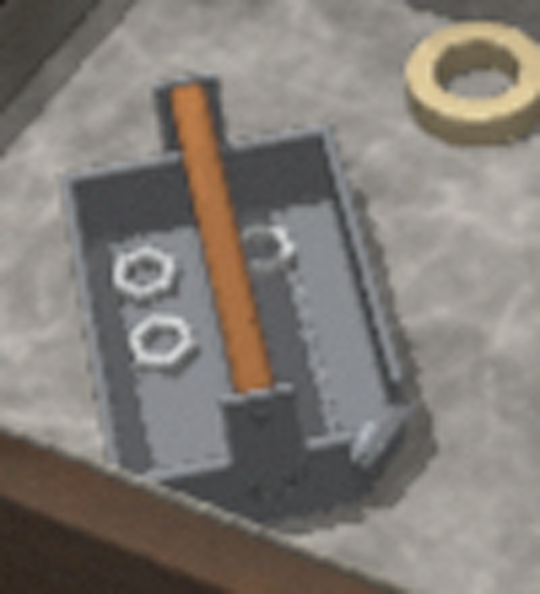

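```bash
cat > h.py <<'E'
from bench import ctrl
import cv2,numpy as np
from scipy.spatial.transform import Rotation as Ro
def ray(n,px,z):
    p=ctrl.camera_params(n);T=p['pose']
    d=T[:3,:3]@np.array([(px[0]-p['cx'])/p['fx'],-(px[1]-p['cy'])/p['fy'],-1.])
    return T[:3,3]+d*(z-T[2,3])/d[2]
def proj(n,X):
    p=ctrl.camera_params(n);T=p['pose'];c=T[:3,:3].T@(np.asarray(X)-T[:3,3])
    return p['cx']-p['fx']*c[0]/c[2], p['cy']+p['fy']*c[1]/c[2]
def tool(xax): # tool down, jaw axis xax (unit, horizontal)
    y=np.array([0,0,-1.]);x=np.r_[xax[:2],0];x/=np.linalg.norm(x);return np.c_[x,y,np.cross(x,y)]
E
python3 - <<'E'
from h import *
for n,roi in [("top",(195,185,300,290)),("scene",(205,175,260,265))]:
    im=cv2.imread(f"pics/{n}0.png");hsv=cv2.cvtColor(im,cv2.COLOR_BGR2HSV)
    m=cv2.inRange(hsv,(5,110,110),(22,255,255));M=np.zeros_like(m);x0,y0,x1,y1=roi;M[y0:y1,x0:x1]=m[y0:y1,x0:x1]
    v,u=np.nonzero(M)
    P=np.array([ray(n,(a,b),.08)[:2] for a,b in zip(u,v)])
    (c,s,a)=cv2.minAreaRect(P.astype(np.float32)*1000)
    mu=P.mean(0);w,V=np.linalg.eigh(np.cov(P.T));d=V[:,1];t=(P-mu)@d
    if d[0]>0:d=-d
    print(n,len(u),mu,d,np.degrees(np.arctan2(d[1],d[0])),c,s,"mid",mu+V[:,1]*(t.max()+t.min())/2,t.max()-t.min())
E
```

```text
top 463 [0.47127269 0.1100176 ] [-0.76166165 -0.64797494] -139.61090531850314 (470.68414306640625, 108.797607421875) (155.62852478027344, 12.373490333557129) mid [0.47031321 0.10920132] 0.1556292024659237
scene 369 [0.46420638 0.10491174] [-0.76244419 -0.64705399] -139.68014827593248 (467.5400390625, 107.76582336425781) (155.54312133789062, 12.933431625366211) mid [0.46755311 0.10775197] 0.15555339581432176
```

```bash
cat >> h.py <<'E'
C=np.array([.4697,.1087]);YAW=np.radians(-139.6)
tx=np.array([np.cos(YAW),np.sin(YAW),0]);ty=np.array([-tx[1],tx[0],0])
d=(tx+ty)/np.sqrt(2);AX=np.cross([0,0,1],d)
def pose(sgn,th,grip): # tool pose with grasp point at grip
    R=Ro.from_rotvec(AX*np.radians(th)).as_matrix()@tool(sgn*ty)
    return grip+R[:,1]*.019,R
E
python3 - <<'E'
from h import *
for s in (1,-1):
  for th,z in [(0,.16),(0,.068),(0,.22),(15,.22),(30,.22),(30,.25)]:
    p,R=pose(s,th,np.r_[C,z]);q=ctrl.ik(p,R);print(s,th,z,None if q is None else np.round(q,1))
E
```

```text
1 0 0.16 [  5.9  22.5 102.   -0.   55.6  55.5]
1 0 0.068 [  5.9  31.3 106.9  -0.   41.8  55.5]
1 0 0.22 [ 5.9 17.7 97.7 -0.  64.6 55.5]
1 15 0.22 [ -4.6  17.1 100.9  16.9  63.   37.2]
1 30 0.22 [-14.6  19.6 103.8  32.6  66.2  19. ]
1 30 0.25 [-14.6  17.1 101.6  31.6  70.2  21.7]
-1 0 0.16 [   5.9   22.5  102.    -0.    55.6 -124.5]
-1 0 0.068 [   5.9   31.3  106.9   -0.    41.8 -124.5]
-1 0 0.22 [   5.9   17.7   97.7   -0.    64.6 -124.5]
-1 15 0.22 [  -4.6   17.1  100.9   16.9   63.  -142.8]
-1 30 0.22 [ -14.6   19.6  103.8   32.6   66.2 -161. ]
-1 30 0.25 [ -14.6   17.1  101.6   31.6   70.2 -158.3]
```

```bash
python3 - <<'E'
from h import *
p,R=pose(1,0,np.r_[C,.21]);ctrl.goto(p,R)
ctrl.command_gripper(0.6)
print(ctrl.current_t(),ctrl.current_tool_pos(),p,ctrl.current_grip_width())
T=ctrl.current_tool_pos(),ctrl.current_eef_rot()
im=ctrl.read_camera("wrist");cv2.imwrite("pics/w1.png",im);cv2.imwrite("pics/t1.png",ctrl.read_camera("top"))
print(T)
E
```

```text
2.85 [0.46972838 0.10866936 0.19101629] [0.4697 0.1087 0.191 ] 0.5981162164074795
(array([0.46972838, 0.10866936, 0.19101629]), array([[ 6.48106615e-01,  4.97932836e-05,  7.61549613e-01],
       [-7.61549612e-01, -2.83990339e-05,  6.48106617e-01],
       [ 5.38986299e-05, -9.99999998e-01,  1.95144540e-05]]))
```

View pics/w1.png

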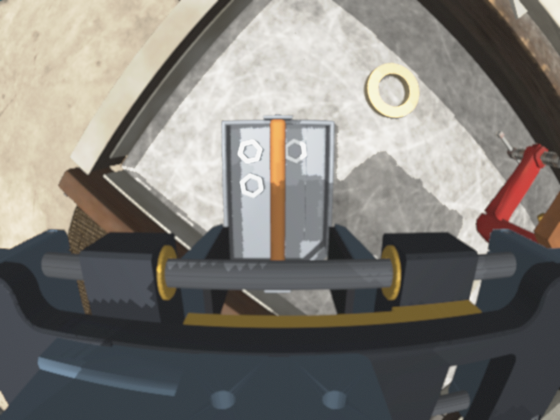

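The wrist view shows the bar vertical at column 278, which is the tool's centre plane (cx 278.4). The nuts are at (251,151), (252,185) and (297,150). The alignment is good, so I'll descend and close in small steps.

```bash
python3 - <<'E'
from h import *
p,R=pose(1,0,np.r_[C,.068])
print(ctrl.move_l(p,vel=.08,contact_N=8),ctrl.current_tool_pos(),ctrl.current_contact_force())
for o in (.3,.2,.17,.16,.15,.14,.13,.12):
    ctrl.command_gripper(o);print(o,round(ctrl.current_grip_width(),4),np.round(ctrl.current_contact_force(),2))
print(ctrl.current_t())
E
```

```text
False [0.46992893 0.10874288 0.04931798] [0.51197383 0.14963795 0.34970136]
0.3 0.3001 [ 0.11 -0.61 -0.8 ]
0.2 0.2042 [-0.    0.23  0.15]
0.17 0.1706 [-0.54  2.63  0.52]
0.16 0.1625 [-1.4   1.65  1.01]
0.15 0.1543 [-0.89  1.96  1.51]
0.14 0.154 [-1.17  0.99  2.31]
0.13 0.1481 [-1.38  1.59  0.18]
0.12 0.1502 [-1.06  0.04  0.63]
7.1917
```

```bash
python3 - <<'E'
from h import *
p,R=pose(1,0,np.r_[C,.10]);ctrl.move_l(p,vel=.04)
print(ctrl.current_tool_pos(),ctrl.current_grip_width(),np.round(ctrl.current_contact_force(),2),ctrl.current_wrist_torque())
cv2.imwrite("pics/s2.png",cv2.resize(ctrl.read_camera("scene")[120:300,150:390],None,fx=3,fy=3));cv2.imwrite("pics/w2.png",ctrl.read_camera("wrist"))
print(ctrl.current_t())
E
```

```text
[0.46957896 0.10867945 0.08085006] 0.15257467055595025 [-0.66  0.46 -2.75] [-0.1141415   0.15935114 -0.000191  ]
8.2417
```

View pics/s2.png

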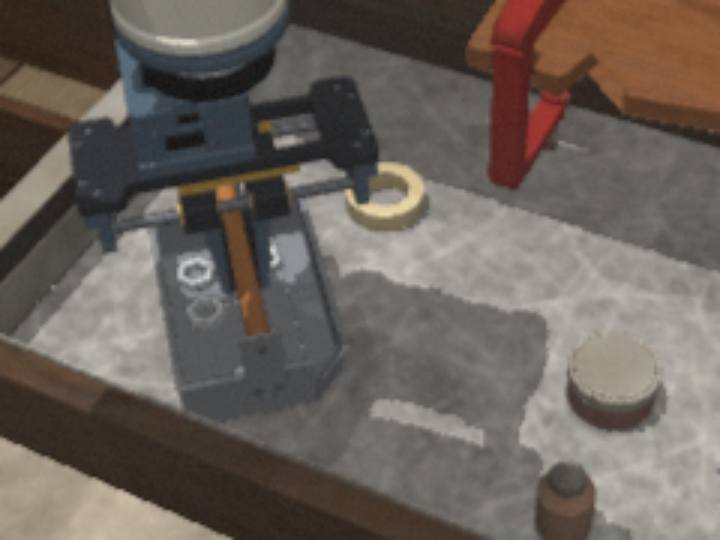

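View pics/w2.png

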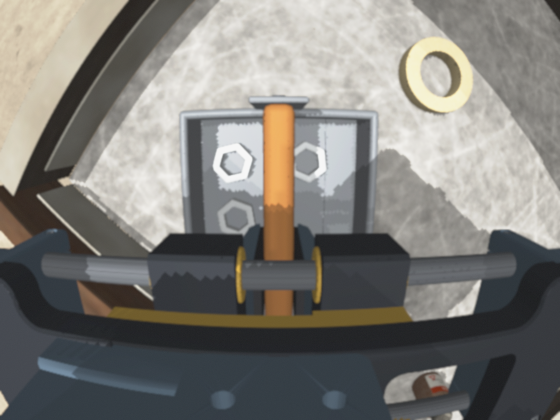

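The tote is off the tray and level. All three nuts are at rest, and the wrist reads about 2.5 N of load. Next I'll raise it and tilt in stages.

```bash
python3 - <<'E'
from h import *
p,R=pose(1,0,np.r_[C,.21]);ctrl.move_l(p,vel=.06);ctrl.sleep(.5)
print(ctrl.current_t(),ctrl.current_tool_pos())
for th in (6,12):
    p,R=pose(1,th,np.r_[C,.21]);ctrl.move_l(p,vel=.0018,ori=R)
    print(th,ctrl.current_t(),ctrl.current_grip_width(),np.round(ctrl.current_contact_force(),2))
ctrl.sleep(.5)
cv2.imwrite("pics/w3.png",ctrl.read_camera("wrist"))
cv2.imwrite("pics/s3.png",cv2.resize(ctrl.read_camera("scene")[100:300,120:390],None,fx=2.9,fy=2.9))
E
```

```text
10.725 [0.46971464 0.10869797 0.1910162 ]
6 11.5417 0.15052729831967035 [-0.31  0.09 -1.5 ]
12 12.3583 0.15406393153408257 [-0.02 -0.59 -1.76]
```

View pics/w3.png

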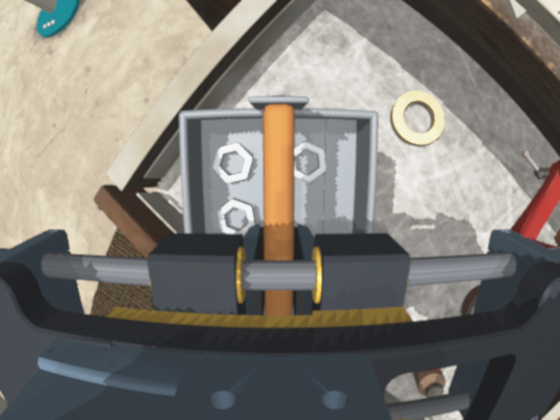

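View pics/s3.png

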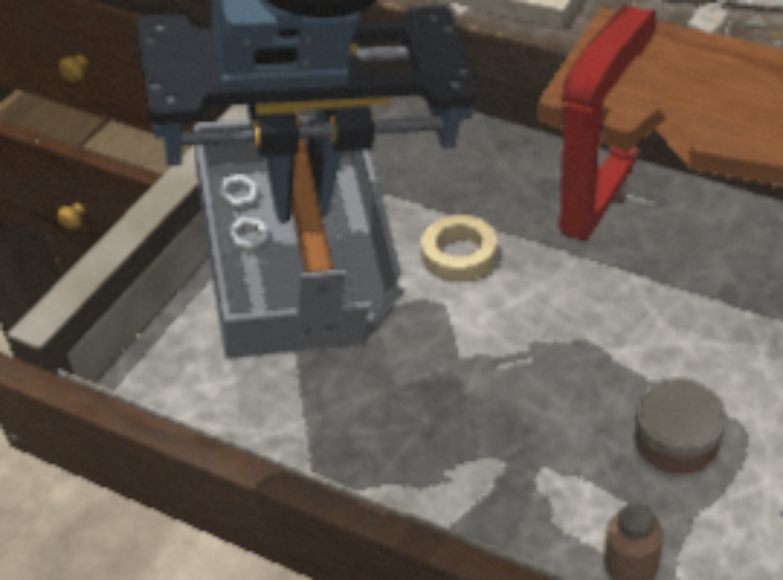

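```bash
python3 - <<'E'
from h import *
p,R=pose(1,12,np.r_[C,.21]);A=ctrl.current_eef_rot()
print(A,R,ctrl.current_tool_pos(),p,np.degrees(Ro.from_matrix(A@pose(1,0,np.r_[C,.21])[1].T).as_rotvec()),AX*12)
ctrl.sleep(.5);cv2.imwrite("pics/w4.png",ctrl.read_camera("wrist"))
E
```

```text
[[ 0.64940103  0.01667387  0.7602633 ]
 [-0.7461023   0.20723455  0.63275999]
 [-0.14700227 -0.97814918  0.14701874]] [[ 0.64935913  0.01667429  0.76029908]
 [-0.7461361   0.20724198  0.63271769]
 [-0.14701577 -0.9781476   0.14701577]] [0.4700006 0.1126652 0.1914275] [0.47001681 0.1126376  0.1914152 ] [ 1.19608845e+01 -9.62692109e-01  3.15140556e-03] [11.96134654 -0.96238709  0.        ]
```

View pics/w4.png

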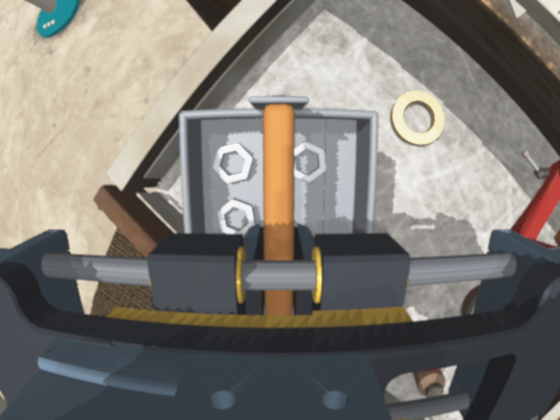

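The tool is at 12° and the tote moves rigidly with it: the far strap is still at row 100 in the wrist view. The nuts haven't slid yet, so I'll keep tilting in small steps.

```bash
python3 - <<'E'
from h import *
ims=[]
for th in (15,18,21):
    p,R=pose(1,th,np.r_[C,.21]);ctrl.move_l(p,vel=.0018,ori=R);ctrl.sleep(.2)
    print(th,ctrl.current_t(),ctrl.current_grip_width(),np.round(ctrl.current_contact_force(),2),np.round(ctrl.current_wrist_torque(),3))
    ims.append(ctrl.read_camera("wrist")[80:260,160:400])
ims.append(ctrl.read_camera("scene")[100:280,150:390])
cv2.imwrite("pics/w5.png",cv2.resize(np.vstack([np.hstack(ims[:2]),np.hstack(ims[2:])]),None,fx=1.6,fy=1.6))
E
```

```text
15 14.1917 0.149957260833023 [-0.32 -0.27 -1.48] [-0.411  0.144 -0.071]
18 14.925 0.15636879151141517 [ 0.12 -0.27 -2.29] [-0.394  0.128  0.01 ]
21 15.6583 0.14800216460253093 [ 0.29 -0.97 -2.4 ] [-0.393  0.139  0.011]
```

View pics/w5.png

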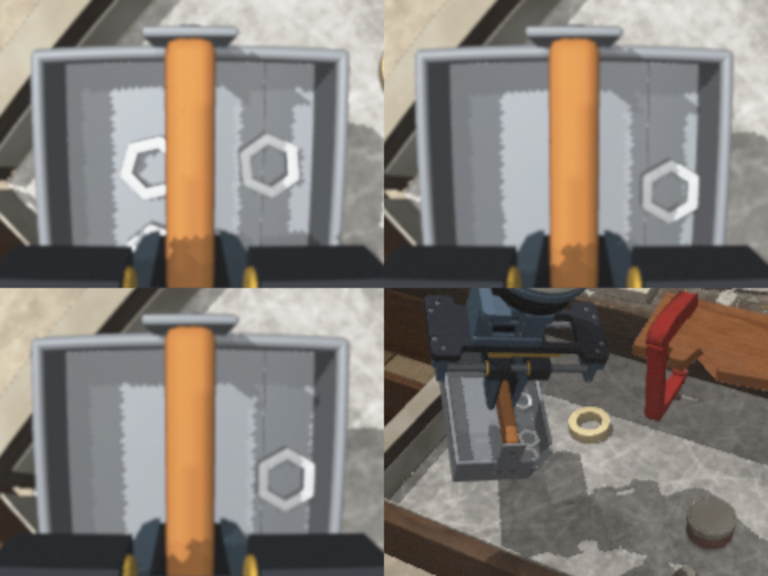

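```bash
python3 - <<'E'
from h import *
ims=[]
for th in (24,27,30):
    p,R=pose(1,th,np.r_[C,.21]);ctrl.move_l(p,vel=.0018,ori=R);ctrl.sleep(.2)
    print(th,ctrl.current_t(),ctrl.current_grip_width(),np.round(ctrl.current_contact_force(),2),np.round(ctrl.current_wrist_torque(),3))
    ims.append(ctrl.read_camera("wrist")[80:260,160:400])
ctrl.sleep(.3)
b=ctrl.read_camera("scene");ims.append(b[100:280,150:390])
cv2.imwrite("pics/w6.png",cv2.resize(np.vstack([np.hstack(ims[:2]),np.hstack(ims[2:])]),None,fx=1.6,fy=1.6))
cv2.imwrite("pics/s6.png",cv2.resize(b[120:230,160:270],None,fx=5,fy=5,interpolation=cv2.INTER_CUBIC))
cv2.imwrite("pics/t6.png",cv2.resize(ctrl.read_camera("top")[120:300,160:400],None,fx=3,fy=3))
E
```

```text
24 16.4417 0.1523919281216625 [-0.18 -0.55 -1.89] [-0.449  0.122 -0.015]
27 17.175 0.15190146084029904 [ 0.77 -0.04 -2.13] [-0.514  0.123 -0.019]
30 17.9083 0.15323337972124493 [ 0.18  0.68 -2.2 ] [-0.565  0.135 -0.008]
```

View pics/w6.png

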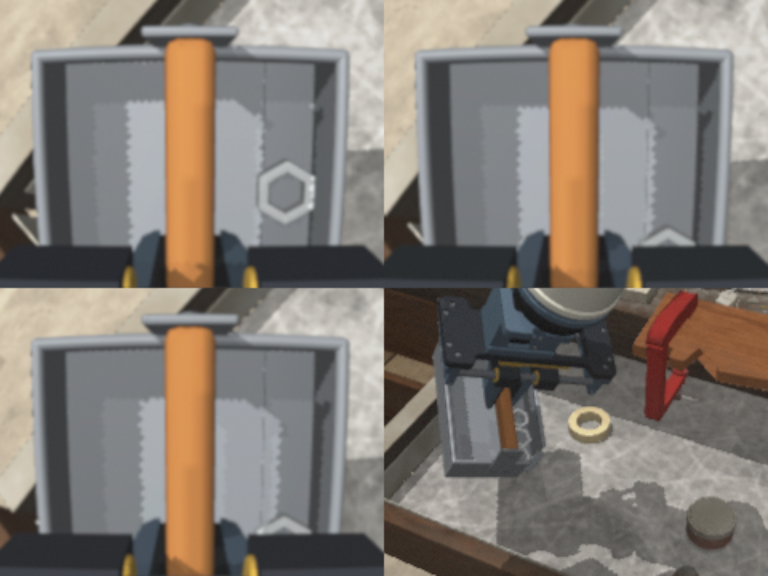

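View pics/s6.png

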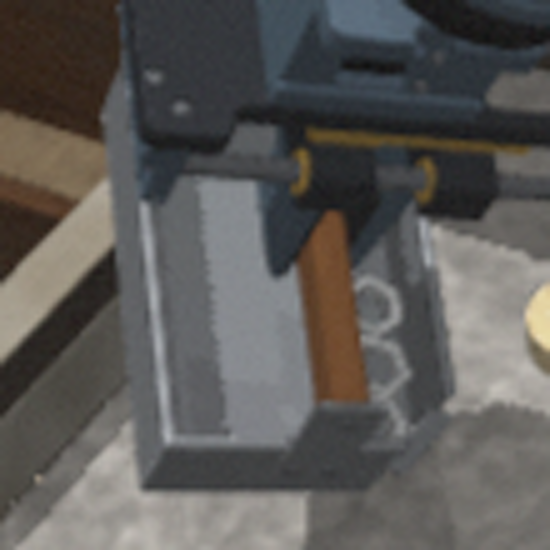

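View pics/t6.png

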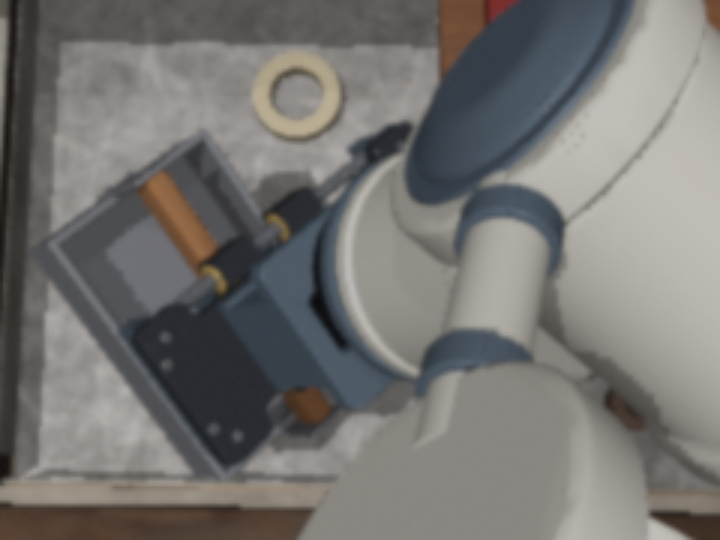

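The nuts lie in a line along the +y wall towards the corner. I'll measure where each sits in the tote frame.

```bash
cat >> h.py <<'E'
def totepts(px,grip,th,h=.007,n="scene"):
    Rt=Ro.from_rotvec(AX*np.radians(th)).as_matrix()@np.c_[tx,ty,[0,0,1]]
    o=grip-Rt@[0,0,.068];p=ctrl.camera_params(n);T=p['pose'];out=[]
    for u,v in px:
        d=T[:3,:3]@np.array([(u-p['cx'])/p['fx'],-(v-p['cy'])/p['fy'],-1.]);c=T[:3,3]
        l=(h-(Rt.T@(c-o))[2])/(Rt.T@d)[2];out.append(Rt.T@(c+l*d-o))
    return np.array(out),o,Rt
E
python3 - <<'E'
from h import *
P,o,Rt=totepts([(235.6,181),(237,193),(238.4,203)],np.r_[C,.21],30,.011)
print(P*1000,np.linalg.norm(P-[.066,.041,.003],axis=1),o+Rt@[.066,.041,.003])
for c in [(.08,-.055,.04),(-.08,.055,.04),(.08,.031,.04),(.056,.055,.04),(.08,0,.08)]: print(c,proj("scene",o+Rt@c),(np.array(proj("scene",o+Rt@c))-[160,120])*5)
E
```

```text
[[ 7.26425293 44.01567741 11.        ]
 [33.04250415 43.21844989 11.        ]
 [54.04946018 43.03959842 11.        ]] [0.05935472 0.03398703 0.01452499] [0.4494308  0.07720025 0.11587814]
(0.08, -0.055, 0.04) (np.float64(192.30227456805733), np.float64(208.66006052328126)) [161.51137284 443.30030262]
(-0.08, 0.055, 0.04) (np.float64(239.80027731593), np.float64(134.9023764103946)) [399.00138658  74.51188205]
(0.08, 0.031, 0.04) (np.float64(239.42795795627944), np.float64(209.25004351405408)) [397.13978978 446.25021757]
(0.056, 0.055, 0.04) (np.float64(249.84833885261406), np.float64(197.51919037885884)) [449.24169426 387.59595189]
(0.08, 0, 0.08) (np.float64(230.15981321451656), np.float64(199.44667853819985)) [350.79906607 397.23339269]
```

```bash
python3 - <<'E'
from h import *
p=ctrl.camera_params("wrist");T=p["T_tool_cam"]
def wr(u,v,h):
    a=np.array([u-p['cx'],v-p['cy']]);r=np.hypot(*a);t=r/p['fx'];k=np.sin(t)/r
    d=T[:3,:3]@np.array([a[0]*k,-a[1]*k,-np.cos(t)]);c=T[:3,3]
    # tool->tote: tote y=tool x, tote z=-tool y, tote x=-tool z ; grasp at tool y=-0.019 <-> tote z .068
    f=lambda w:np.array([-w[2],w[0],-w[1]])
    D=f(d);Cc=f(c)+[0,0,.068-.019];l=(h-Cc[2])/D[2];return (Cc+l*D)*1000
print("far rim corner",wr(160+345/1.6,80+(338-288)/1.6,.04))
for th in [0]:print("nut far vertex",wr(338,221,.011))
cv2.imwrite("pics/w7.png",cv2.resize(ctrl.read_camera("wrist")[180:260,280:400],None,fx=6,fy=6,interpolation=cv2.INTER_CUBIC))
cv2.imwrite("pics/s7.png",cv2.resize(ctrl.read_camera("scene")[165:215,215:265],None,fx=11,fy=11,interpolation=cv2.INTER_CUBIC))
E
```

```text
far rim corner [-80.46776836  53.5618376   40.        ]
nut far vertex [-9.15692634 39.05979576 11.        ]
```

View pics/w7.png

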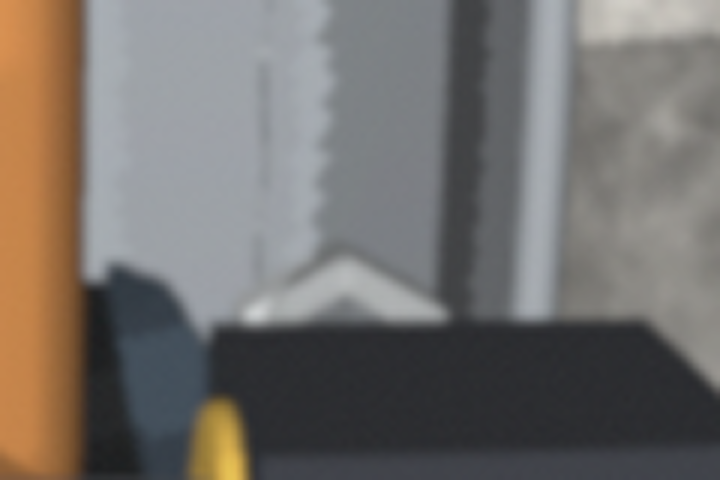

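View pics/s7.png

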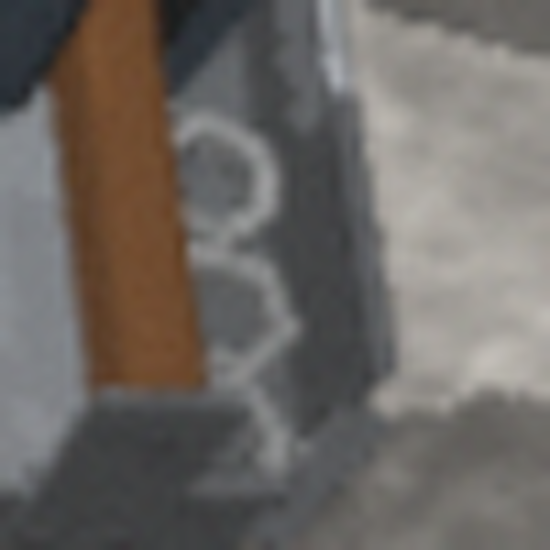

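```bash
python3 - <<'E'
from h import *
ctrl.sleep(.5)
print(ctrl.current_t(),np.abs(ctrl.current_dq()).max(),ctrl.current_grip_width(),np.round(ctrl.current_contact_force(),2),ctrl.current_tool_pos())
ctrl.sign_off()
E
```

```text
18.9583 0.1021848826008093 0.15171096699422607 [ 0.4   0.61 -1.99] [0.47045412 0.11817015 0.19354608]
the job is handed in; nothing more can be done
```

I handed the job in at about 19 s, with the tote held still in the air at about 30°, pouring corner lowest. No verdict was given.

I found the bar in the top and scene images, which agreed to within about 3 mm, and gripped it at its centre. I lifted the tote level by 142 mm and then tilted it in small steps.

- **Nuts:** all three lie in a row along the wall leading to the pouring corner, and none spilled. They are about 15, 34 and 60 mm from the corner point, against the 70 mm limit. For the farthest nut, the scene camera gave about 59 mm and the wrist camera about 61 mm.
- **Hold:** the arm was at rest when I handed in. The corner was about 0.116 m up, from the tool pose.
- **Grip:** I closed the fingers in small steps until they stopped on the 14 mm bar. The grip force itself can't be read. The interface fixes it at half the maximum (30 N), so it may have been 30 N rather than the 20 N you asked for.
- **Other objects:** the scene pictures showed no visible movement of the tape, tin and bottle. I did not measure their positions afterwards, and the arm blocked part of the last top view.
- **Unexpected:** the nuts only began to slide between 12° and 15° of tilt, later than the stated 6 to 9°. One stuck on the side wall until about 25°.

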